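Check the spring scale in the turning shop

TASK

The workshop's spring scale is due for its check. Lift the pepper-mill blank off the scale's pan and stand it upright in the wooden tray, then set the larger of the two knobbed steel check weights upright in the middle of the pan, inside the ring line. Keep both upright, set the weight down gently, never driving the pan down to its lower stop, and leave all the other things where they are.

Things in the scene. Friction and masses are not known exactly. Their poses are not given: they have to be found in the camera images.
- pan_mid (a point): centre of the upper face of the scale's pan: a flat bare aluminium disc, 150 mm across and 4 mm thick, without a rim, with a dark ring line (78 mm inside diameter) round its middle. Empty, its face is 104 mm above the bench; the point moves down with the pan; z is up. The pan stands on a grey housing 70 mm high on a 150 x 150 mm foot, fixed to the bench.
- pan (a joint): how far the sprung pan has gone down, in m: 0 empty, lower stop at 0.024 (do not drive it past 0.021). The spring yields 1.25 mm per newton of load (about 12 mm per kg) and is lightly damped: a weight let go more than about 10 mm above the pan can drive it too far, so lower it into contact before letting go. The blank weighs it down by about 3 mm, the large weight by about 10 mm.
- mill: turned pale-wood pepper-mill blank, a round spindle 116 mm tall, standing on the pan at the start, about 0.25 kg. Origin: centre of its underside, z up its axis. Foot 58 mm across (up to 22 mm high), waist 38 mm across at 50 to 60 mm, cylindrical head 48 mm across from 76 to 104 mm, tapering to 28 mm at the top.
- weight_large: larger check weight, plain steel, 90 mm tall, about 0.8 kg. Origin: centre of its underside, z up its axis. Body 54 mm across up to 50 mm high, neck 24 mm across at 56 to 64 mm, cylindrical knob 38 mm across from 71 to 90 mm. It stands on the dark wooden board beside the small weight, their axes about 100 mm apart along the board's x; which is nearer varies.
- weight_small: smaller check weight, the same shape in steel, 60 mm tall, 38 mm across, knob 26 mm across; origin centre of underside. Stays where it is.
- board: fixed dark wooden board that the two weights stand on, 200 (x) x 120 (y) x 15 mm (z); origin centre of its underside.
- tray: fixed shallow open plywood tray, 210 (x) x 140 (y) x 30 mm high, walls and floor 6 mm thick; origin centre of its underside, x along its length. A turned drawer knob already stands in its +x end. The scale, the tray and the board stand side by side; their order from left to right varies.
- tray_free (a point): middle of the free part of the tray, on its inner floor (6 mm above the bench), 45 mm from the tray's centre towards its -x end; axes as the tray's.
- drawer_knob: dark turned wooden drawer knob, 58 mm tall, 48 mm across, standing in the +x end of the tray; origin centre of underside. Stays where it is.
- spanner: steel spanner 170 mm long lying on the bench nearest the robot, before the middle of that row. Stays where it is.
- wax_tin: round metal tin, 72 mm across, 50 mm high, beyond the middle of that row; origin centre of underside. Stays where it is.
- oil_bottle: amber bottle, 60 mm across, 150 mm tall, at the far left; origin centre of underside. Stays where it is.
- mallet: hammer 250 mm long lying at the far right. Stays where it is.
Mind the look-alikes: they are no part of the job. What is shaped like the weight_large but red or yellow is not meant. Several things have the shape of the mill; the one meant has the colours described above.

How it is judged (in metres and radians):
On the way, in this order (a step that is already met when the one before it is completed fails the run):
1. the blank stands upright in the tray (x of mill in the frame of tray between -0.095 and 0.095 m and y of mill in the frame of tray between -0.06 and 0.06 m and z of mill in the frame of tray below 0.012 m and angle between mill's own z axis and vertical below 0.12 rad and linear speed of mill below 0.03 m/s), for 0.2 s.
2. the large weight stands upright on the pan inside the ring, let go and at rest (horizontal distance between weight_large and pan_mid below 0.015 m and z of weight_large in the frame of pan_mid between -0.005 and 0.005 m and angle between weight_large's own z axis and vertical below 0.1 rad and value of joint pan between 0.006 and 0.016 m and velocity of joint pan between -0.01 and 0.01 m/s and linear speed of weight_large below 0.02 m/s and contact force between the fingers and weight_large below 0.2 N), for 0.3 s.
At the end, for the whole second after the job is handed in: The blank stands upright (within 0.12 rad) on the tray's floor, at rest; the large check weight stands upright (within 0.1 rad) on the pan, its axis within 15 mm of the pan's centre, released, with pan and weight at rest and the pan carrying it (6 to 16 mm down) (all of step 1 and all of step 2); the robot touches nothing.
It fails at once if the pan is driven down to its lower stop (more than 21 mm) (value of joint pan above 0.021 m).
It fails at once if another thing is pushed more than 40 mm from its place (distance of any of weight_small, drawer_knob, spanner, wax_tin, oil_bottle, mallet from where it was at the start of the episode above 0.04 m).
It fails at once if the blank or the large weight is tipped over (angle between any of mill, weight_large's own z axis and vertical above 0.8 rad).
It also fails if it takes over 67 s, if anything falls off the work surface, if the arm or the gripper's body presses on something with over 40 N, if the wrist force passes 120 N, or if a joint passes its speed limit or range.

ROBOT

A 6-joint arm with a two-finger parallel gripper is mounted at the origin on the work surface. World frame = base frame: x ahead of the robot, y to its left, z up, the work surface at z = 0. Lengths are in mm, angles in rad, forces in N, time in s.
With the tool pointing down it reaches from about 350 to 875 mm from the base axis. Payload 4.2 kg.
Tool frame: the origin (TCP) lies at the centre of the arm's flange, where the gripper is bolted on; the fingertips stand 182 mm ahead of it and the grasp point (between the pads) lies 164 mm ahead of it; z points along the fingers, y is the line along which they close (so a half turn about z gives the same grasp; the last joint's range is limited). The gripper opens to 87 mm and grips with 3 to 60 N. Pads are 19 mm wide; open, the fingers measure 117 mm over their backs; the gripper's body (75 mm by 190 mm) begins 51 mm behind the grasp point.
Start: joints at [-0.862, 0.385, 0.008, 0, -1.194, -0.259], TCP at [271.753, -562.806, 404.75] pointing down, gripper open.
Joint ranges: [-3.14, 3.14], [-1.21, 2.06], [-1.07, 1.41], [-3.16, 2.05], [-2.99, -0.16], [-3.1, 3.1]. Speed limits (rad/s): [2.79, 2.79, 3.14, 3.14, 3.14, 3.14].

INTERFACE

Orientations are given as a unit quaternion [w, x, y, z].
In Python, from cell import r gives the robot as it stands. The module is installed in compiled form; this text tells all that it offers.
- The arm moves only by the shell command python3 -m pendant 'ROWS' [FORCE]. ROWS is JSON, a list of rows, each a list of 7 numbers: the turn, a rotation vector about the tool's x, y, z in units of 5 degrees (1.0 is 5 degrees), then the shift along the tool's x, y, z in units of 40 mm (1.0 is 40 mm), then the gripper command: -1 is fully open, 1 is shut, values between are in proportion. In form: [[ax, ay, az, dx, dy, dz, hand], ...]. A call has 1 to 12 rows; each row shifts and turns the commanded pose from where the row before left it, along the tool's axes as they then stand; what a row does not reach is not made up. A row lasts 1/12 s, in which the tool goes at most 41.7 mm and 7.16 degrees, less where a joint would pass 70% of its speed; a pose out of reach is approached as far as the arm can. A call is refused whole if a number of a shift passes 1 or a number of a turn 1, either way. A call with a gripper value outside its range is refused whole. The fingers move at their own pace and stop on an object; FORCE is the grip in N (left out, the last holds). Time passes only in rows, so rows that do not move let the fingers close. It gives the time, the measured TCP pose, the force, the opening and the grip force at its end, in the units of the state.
- r.sense(): the state, without advancing time (a new reading comes with each control period).
- r.read_camera(name): name is "scene" or "top" or "wrist"; returns (picture, depth): 420x560x3 uint8, red, green, blue; 420x560 float32, mm along the optical axis (not along the pixel's ray), 0 where there is no reading.
- r.camera_model(name): a dict with "fx", "fy", "cx", "cy" (pixels), "D" ([k1, k2, p1, p2, k3] as OpenCV has them; the pictures are not rectified), "cam_to_world" (4x4, takes a point from camera to world coordinates). Camera axes: x right, y down, z forward; pixel columns grow to the right and rows downward; lengths in mm; the calibration is good to about 2 mm. A picture is of the moment at which its call begins: read the wrist's pose just before it. camera_model takes no time and is no camera call; for the wrist camera it gives the pose at the moment of the call.
- r.sign_off(): hands the job in; it is judged then, once.
Trained networks look in the newest picture that a camera, given by its name, has taken for a name from the list of things; names that differ only in an ending like _2 or _b are one class to them, and where a whole thing is asked for, a point or a joint stands for the part that bears it (a point fixed in the world has none). Each returns a list of dicts, best first, with "p" (0 to 1); they miss things now and then, are a little off and sometimes report something else, mostly with a low value. They report only what shows in the picture. A call takes as long as a camera call. They do not tell look-alikes from the thing itself.
- r.regions_of(target, camera): "pixels" (420x560 bool, what is visible of it) and "bbox" ([left, top, right, bottom] in pixels, round what is visible of it).
- r.tip_of(target, camera): "uv" ([column, row] in pixels: a listed point, or the origin of a listed thing).
The state is a dict: "time": time; "joints": joint angles; "joint_vel": joint speeds; "joint_torque": joint torques, N m; "position": TCP position; "ee_rot": TCP orientation; "force": force on the tool from outside, world axes, zero at the start; "wrist_torque": the same for the moment, N m; "grip_width": finger opening in mm; "gripper_force": force on a finger pad.
Only numpy, scipy, OpenCV 4.12 (cv2) and the standard library are available. Lean on these libraries where they do the work, as an engineer would, in place of code of your own. Each camera call takes 0.05 s, during which the arm holds its last target. There are 200 camera calls.

## Working session

There is one attempt and no reset: what is moved stays moved. The work goes in short steps, Python scripts to look and compute and a shell command to move; the robot and the scene stay as the last step left them, time stands still between calls to the robot, and variables do not carry over. Pictures are saved under pics/ and viewed, at most 10 in all, crops included, and the job is handed in when it is done.

```bash
mkdir -p pics; cat > h.py <<'E'
import numpy as np, cv2
from cell import r
def world(cam,uv,depth=None,z=None):
    m=r.camera_model(cam);K=np.array([[m['fx'],0,m['cx']],[0,m['fy'],m['cy']],[0,0,1]]);T=np.array(m['cam_to_world'])
    p=cv2.undistortPoints(np.array(uv,float).reshape(-1,1,2),K,np.array(m['D'],float)).reshape(-1,2)
    d=np.c_[p,np.ones(len(p))]
    if z is not None:
        w=d@T[:3,:3].T; s=(z-T[2,3])/w[:,2]; return T[:3,3]+w*s[:,None]
    return (d*np.array(depth).reshape(-1,1))@T[:3,:3].T+T[:3,3]
def cloud(cam,depth,mask):
    v,u=np.nonzero(mask&(depth>0)); return world(cam,np.c_[u,v],depth=depth[v,u])
E
python3 - <<'E'
from h import *
s=r.sense();print(s['position'],s['ee_rot'],s['time'])
for c in ['scene','top']:
    p,d=r.read_camera(c);cv2.imwrite(f'pics/{c}.png',p[:,:,::-1]);
    print(c,np.array(r.camera_model(c)['cam_to_world'])[:3,3])
    for n in ['mill','weight_large','weight_small','pan_mid','tray','board','drawer_knob','wax_tin','spanner']:
        for g in r.regions_of(n,c):
            q=cloud(c,d,g['pixels']); print(n,round(g['p'],2),g['bbox'],np.median(q,0).round(),q.min(0).round(),q.max(0).round(),np.median(p[g['pixels']],0)) if len(q) else 0
    for n in ['pan_mid','tray_free','mill','weight_large']:
        print(n,[(np.round(t['uv']),round(t['p'],2)) for t in r.tip_of(n,c)])
E
```

```text
[ 271.6741851  -562.62702079  403.67308639] [-2.97293263e-04 -2.22920708e-01  9.74835971e-01  1.04872579e-03] 0.0
scene [ 840.1611509  -342.94654196  743.82092054]
mill 0.68 [117.9, 194.4, 155.2, 239.9] [ 320. -220.   88.] [ 288. -244.   -0.] [ 333. -193.  118.] [153. 127.  59.]
mill 0.63 [114.3, 229.6, 159.9, 283.6] [ 463. -281.  179.] [ 402. -306.   97.] [ 476. -248.  218.] [138. 109.  82.]
weight_large 0.75 [355.7, 185.1, 380.7, 224.9] [649. 134.  51.] [607. 120.  -2.] [670. 181.  93.] [137.  44.  38.]
weight_large 0.7 [210.2, 236.5, 240.5, 274.5] [ 513. -155.   52.] [ 433. -176.   -4.] [ 529. -119.   93.] [189. 160.  74.]
weight_large 0.68 [413.7, 152.8, 459.3, 206.6] [729. 261.  87.] [681. 246.  -5.] [756. 426. 152.] [94. 62. 35.]
weight_large 0.57 [283.8, 191.8, 305.4, 232.4] [552.   6.  66.] [520. -10.  14.] [569.  38. 106.] [135. 129. 127.]
weight_small 0.84 [327.7, 225.1, 347.2, 256.4] [649.  24.  49.] [628.  13.  15.] [662.  50.  76.] [140. 134. 132.]
pan_mid 0.77 [99.6, 243.2, 190.8, 325.2] [ 475. -311.  100.] [ 311. -374.   -4.] [ 532. -201.  187.] [207. 200. 191.]
pan_mi
[... 2065 characters left out ...]
45.1, 142.1, 308.4, 240.1] [597.   5.  14.] [487. -59.  -1.] [700.  86.  65.] [110.  73.  52.]
drawer_knob 0.73 [133.5, 202.8, 159.1, 228.4] [527. 289.  58.] [504. 273.   2.] [556. 339.  67.] [102.  69.  50.]
wax_tin 0.78 [239.8, 83.4, 274.0, 117.9] [784.  56.  48.] [757.  22.  -4.] [846.  98.  54.] [219. 214. 209.]
spanner 0.85 [261.0, 275.0, 328.1, 297.5] [377. -15.   7.] [ 362. -102.   -3.] [402.  48.  12.] [213. 208. 208.]
pan_mid [(array([431., 252.]), 0.74)]
tray_free [(array([159., 261.]), 0.77)]
mill [(array([422., 257.]), 0.9), (array([381., 323.]), 0.81)]
weight_large [(array([216., 168.]), 0.97), (array([350., 232.]), 0.66), (array([277., 210.]), 0.57), (array([257., 103.]), 0.4)]
```

```bash
python3 - <<'E'
import cv2,numpy as np
a=cv2.imread('pics/scene.png');b=cv2.imread('pics/top.png')
c=cv2.resize(a[170:330,90:400],(800,413));cv2.imwrite('pics/crop.png',c)
E
```

```text
(no output)
```

View pics/top.png

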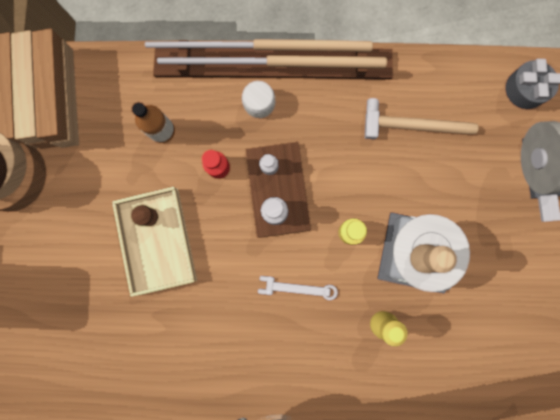

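View pics/crop.png

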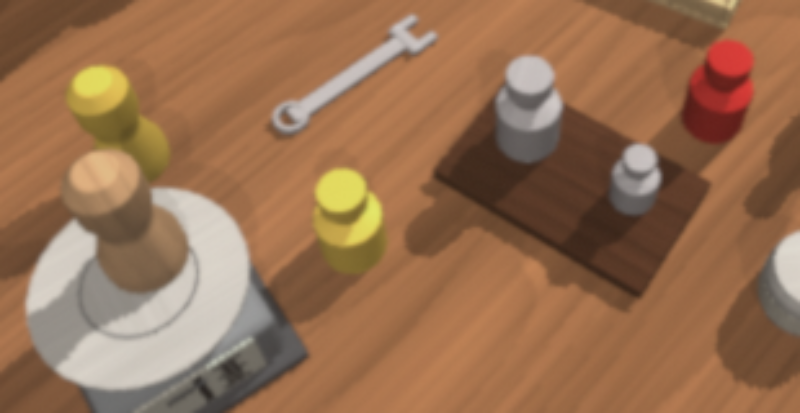

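The top picture shows these candidates:
- **Mill shapes:** pale wood on the pan at (440,258), and a yellow one at (390,330). The pale-wood one on the pan is meant.
- **Large-weight shapes:** steel on the board at (274,210), red at (215,163) and yellow at (353,232). The plain steel one is meant. The small weight is at (269,163).

The crop confirms the colours.

```bash
cat >> h.py <<'E'
from scipy.spatial.transform import Rotation as R
def rows_to(p,yaw=None):
    """tool-axes shift (units of 40mm) to TCP world p, and turn to make straight down, y-axis (closing) at world angle yaw"""
    s=r.sense();q=s['ee_rot'];Ro=R.from_quat([q[1],q[2],q[3],q[0]])
    d=Ro.inv().apply(np.array(p)-s['position'])/40
    out=[d.round(2)]
    if yaw is not None:
        y=np.array([np.cos(yaw),np.sin(yaw),0]);z=np.array([0,0,-1.])
        T=R.from_matrix(np.c_[np.cross(y,z),y,z]); out.append((np.degrees((Ro.inv()*T).as_rotvec())/5).round(2))
    return out
E
python3 - <<'E'
from h import *
p,d=r.read_camera('top')
full=cloud('top',d,np.ones(d.shape,bool))
def near(x,y,rad,z0,z1):
    k=(np.hypot(full[:,0]-x,full[:,1]-y)<rad)&(full[:,2]>z0)&(full[:,2]<z1);return full[k]
def circ(q): 
    c,rr=cv2.minEnclosingCircle(q[:,:2].astype(np.float32).reshape(-1,1,2));return np.round(c,1),round(rr,1),len(q)
print('pan',circ(near(465,-297,100,95,106)))
for z in (170,195,205,212):print('mill>',z,circ(near(455,-275,45,z,225)),near(455,-275,45,z,225).mean(0))
for z in (90,100):print('W>',z,circ(near(540,12,40,z,112)),near(540,12,40,z,112).mean(0))
q=near(467,277,150,22,34);print('tray rim',cv2.minAreaRect(q[:,:2].astype(np.float32)),len(q))
print('tips',world('top',[[431,252],[159,261]],z=101)[0],world('top',[[159,261]],z=6),world('top',[[422,257]],z=101))
s=r.sense();q=s['ee_rot'];print(R.from_quat([q[1],q[2],q[3],q[0]]).as_matrix().round(3))
m=np.array(r.camera_model('wrist')['cam_to_world']);print(m.round(2))
E
```

```text
pan (array([ 458.1, -295.4]), 75.0, 3359)
mill> 170 (array([ 447.3, -278.4]), 24.4, 742) [ 447.07833912 -273.00478225  208.26308368]
mill> 195 (array([ 446.9, -278.8]), 24.2, 653) [ 447.07414882 -274.85231964  211.29432723]
mill> 205 (array([ 447.3, -278.2]), 23.8, 566) [ 447.14534471 -276.36308484  212.79303641]
mill> 212 (array([ 446.1, -279.2]), 18.4, 330) [ 446.88035205 -278.17101889  215.67320338]
W> 90 (array([541.1,  16.8]), 18.9, 293) [540.76098798  16.2447321  103.97038356]
W> 100 (array([541.1,  16.8]), 18.9, 287) [541.01601978  16.43664515 104.16035695]
tray rim ((474.78741455078125, 278.39312744140625), (211.95513916015625, 141.80711364746094), 14.545132637023926) 1037
tips [ 459.04803788 -294.5304194   101.        ] [[430.64340736 269.07227314   6.        ]] [[ 449.12131768 -276.63663259  101.        ]]
[[-0.901 -0.435  0.   ]
 [-0.435  0.901 -0.   ]
 [ 0.    -0.    -1.   ]]
[[-4.4000e-01  8.6000e-01  2.5000e-01  2.0310e+02]
 [ 9.0000e-01  4.2000e-01  1.2000e-01 -5.9584e+02]
 [ 0.0000e+00  2.8000e-01 -9.6000e-01  3.8444e+02]
 [ 0.0000e+00  0.0000e+00  0.0000e+00  1.0000e+00]]
```

```bash
python3 -m pendant '[[0,0,0,0,0,-0.6,-1],[0,0,0,-0.7,0.45,0,-1],[0,0,0,-0.7,0.45,0,-1],[0,0,0,-0.7,0.45,0,-1],[0,0,0,-0.7,0.45,0,-1],[0,0,0,-0.7,0.45,0,-1],[0,0,0,-0.7,0.45,0,-1],[0,0,0,-0.7,0.45,0,-1],[0,0,0,-0.7,0.45,0,-1],[0,0,0,-0.7,0.45,0,-1],[0,0,0,-0.7,0.45,0,-1],[0,0,0,0,0,0,-1]]' 25
python3 -c "
from h import *
print(rows_to([447,-278.5,355],np.radians(115.8)),r.sense()['joints'])"
```

```text
time: 2.45
position: [447.7, -275.5, 429.0]
ee_rot: [0.001, -0.226, 0.974, -0.0]
force: [-1.3, 0.1, 0.3]
grip_width: 87.0
gripper_force: 0.0
[array([ 0.05, -0.06,  1.85]), array([-0.  ,  0.02,  0.05])] [-2.42912653e-01  1.97626352e-01 -1.94315447e-01 -7.71795900e-04
 -1.17737937e+00 -8.72576937e-01]
```

```bash
python3 -m pendant '[[0,0,0,0.05,-0.06,0,-1],[0,0,0,0,0,0.5,-1],[0,0,0,0,0,0.5,-1],[0,0,0,0,0,0.5,-1],[0,0,0,0,0,0.35,-1],[0,0,0,0,0,0,-1],[0,0,0,0,0,0,0.2],[0,0,0,0,0,0,0.4],[0,0,0,0,0,0,0.6],[0,0,0,0,0,0,1],[0,0,0,0,0,0,1],[0,0,0,0,0,0,1]]' 25
python3 -m pendant '[[0,0,0,0,0,0,1],[0,0,0,0,0,0,1],[0,0,0,0,0,-0.1,1],[0,0,0,0,0,-0.2,1],[0,0,0,0,0,-0.4,1],[0,0,0,0,0,-0.4,1],[0,0,0,0,0,-0.4,1],[0,0,0,0,0,0,1]]'
python3 -c "
from h import *
print(rows_to([431,267,262]))
p,d=r.read_camera('wrist');cv2.imwrite('pics/w1.png',p[:,:,::-1])"
```

```text
time: 3.45
position: [444.9, -282.0, 355.3]
ee_rot: [0.0, -0.223, 0.975, -0.0]
force: [0.6, 0.4, 0.1]
grip_width: 55.0
gripper_force: 0.0
time: 4.12
position: [445.4, -282.3, 418.3]
ee_rot: [0.003, -0.223, 0.975, -0.002]
force: [-0.4, 0.2, -1.4]
grip_width: 47.3
gripper_force: 25.0
[array([-5.64, 12.54,  3.87])]
```

View pics/w1.png

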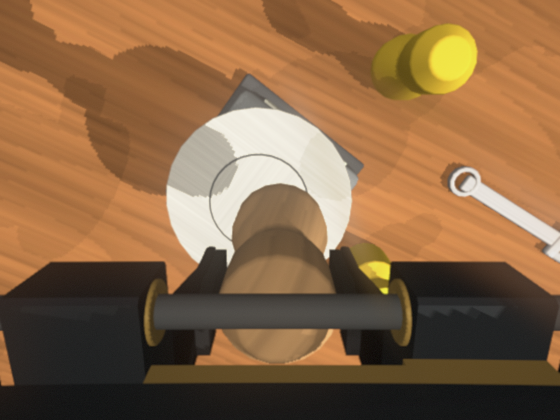

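The pale mill is held upright between the fingers, with the bare pan and ring below at (258,195). Next I carry it to the tray.

```bash
python3 -m pendant '[[0,0,0,-0.15,0.3,0,1],[0,0,0,-0.3,0.6,0,1],[0,0,0,-0.36,0.8,0,1],[0,0,0,-0.36,0.8,0,1],[0,0,0,-0.36,0.8,0,1],[0,0,0,-0.36,0.8,0,1],[0,0,0,-0.36,0.8,0,1],[0,0,0,-0.36,0.8,0,1],[0,0,0,-0.36,0.8,0,1],[0,0,0,-0.36,0.8,0,1],[0,0,0,-0.36,0.8,0,1],[0,0,0,-0.36,0.8,0,1]]'
python3 -m pendant '[[0,0,0,-0.36,0.8,0,1],[0,0,0,-0.36,0.8,0,1],[0,0,0,-0.36,0.8,0,1],[0,0,0,-0.36,0.8,0,1],[0,0,0,-0.25,0.5,0,1],[0,0,0,0,0,0,1],[0,0,0,0,0,0,1]]'
python3 -c "
from h import *
print(rows_to([431,267,262],np.radians(115.8)))"
```

```text
time: 5.17
position: [435.0, 110.5, 413.6]
ee_rot: [-0.001, -0.223, 0.975, -0.0]
force: [1.2, 0.5, -2.8]
grip_width: 47.6
gripper_force: 25.0
time: 5.75
position: [432.1, 272.6, 412.9]
ee_rot: [-0.002, -0.224, 0.975, -0.001]
force: [-0.4, -0.7, -2.5]
grip_width: 47.3
gripper_force: 25.0
[array([ 0.07, -0.11,  3.77]), array([-0.01, -0.04,  0.01])]
```

```bash
python3 -m pendant '[[0,0,0,0.07,-0.11,0.3,1],[0,0,0,0,0,0.6,1],[0,0,0,0,0,0.7,1],[0,0,0,0,0,0.7,1],[0,0,0,0,0,0.6,1],[0,0,0,0,0,0.4,1],[0,0,0,0,0,0.2,1],[0,0,0,0,0,0.1,1],[0,0,0,0,0,0.05,1],[0,0,0,0,0,0.05,1],[0,0,0,0,0,0,1],[0,0,0,0,0,0,1]]'
```

```text
time: 6.75
position: [432.1, 266.6, 267.6]
ee_rot: [0.001, -0.223, 0.975, 0.001]
force: [0.6, 0.1, -2.7]
grip_width: 47.5
gripper_force: 25.0
```

```bash
python3 -m pendant '[[0,0,0,0,0,0.05,1],[0,0,0,0,0,0.05,1],[0,0,0,0,0,0.05,1],[0,0,0,0,0,0,1],[0,0,0,0,0,0,1]]'
```

```text
time: 7.17
position: [432.0, 266.7, 261.1]
ee_rot: [0.0, -0.223, 0.975, 0.0]
force: [-0.6, 0.2, 0.7]
grip_width: 47.4
gripper_force: 25.0
```

Contact with the tray floor (force changed from -2.7 to +0.7 N). Release and retreat upward.

```bash
python3 -m pendant '[[0,0,0,0,0,0,0],[0,0,0,0,0,0,-0.5],[0,0,0,0,0,0,-1],[0,0,0,0,0,0,-1],[0,0,0,0,0,0,-1],[0,0,0,0,0,0,-1],[0,0,0,0,0,-0.5,-1],[0,0,0,0,0,-0.8,-1],[0,0,0,0,0,-0.9,-1],[0,0,0,0,0,-0.9,-1],[0,0,0,0,0,-0.6,-1],[0,0,0,0,0,0,-1]]'
python3 - <<'E'
from h import *
print(rows_to([541,16.7,259],np.radians(115.8)))
p,d=r.read_camera('wrist');cv2.imwrite('pics/w2.png',p[:,:,::-1])
E
```

```text
time: 8.17
position: [432.8, 267.1, 415.0]
ee_rot: [0.006, -0.223, 0.975, 0.003]
force: [0.6, 0.4, 0.6]
grip_width: 86.8
gripper_force: 0.0
[array([ 0.34, -6.82,  3.87]), array([0.03, 0.14, 0.01])]
```

View pics/w2.png

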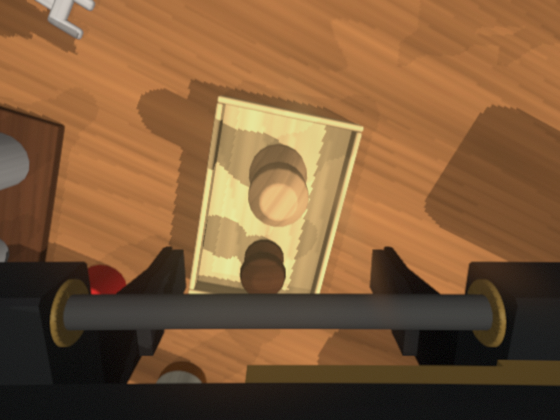

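The mill stands upright in the tray's free end at pixel (278,190), with the drawer knob untouched at (263,270). On to the weight.

```bash
python3 -m pendant '[[0,0,0,0.04,-0.4,0,-1],[0,0,0,0.04,-0.8,0,-1],[0,0,0,0.04,-0.8,0,-1],[0,0,0,0.04,-0.8,0,-1],[0,0,0,0.04,-0.8,0,-1],[0,0,0,0.04,-0.8,0,-1],[0,0,0,0.04,-0.8,0,-1],[0,0,0,0.04,-0.8,0,-1],[0,0,0,0.02,-0.8,0,-1],[0,0,0,0,0,0,-1],[0,0,0,0,0,0,-1]]'
python3 - <<'E'
from h import *
print(rows_to([541,16.7,259],np.radians(115.8)))
p,d=r.read_camera('wrist');f=cloud('wrist',d,np.ones(d.shape,bool))
k=(np.hypot(f[:,0]-541,f[:,1]-17)<40)&(f[:,2]>96)&(f[:,2]<115);q=f[k]
print(len(q),cv2.minEnclosingCircle(q[:,:2].astype(np.float32).reshape(-1,1,2)) if len(q) else 0)
p,d=r.read_camera('top');f=cloud('top',d,np.ones(d.shape,bool))
k=(np.hypot(f[:,0]-458,f[:,1]+295)<90)&(f[:,2]>98)&(f[:,2]<110);q=f[k]
print(q[:,2].mean(),cv2.minEnclosingCircle(q[:,:2].astype(np.float32).reshape(-1,1,2)))
E
```

```text
time: 9.13
position: [538.0, 14.2, 406.9]
ee_rot: [-0.002, -0.221, 0.975, 0.0]
force: [0.0, 0.9, -0.2]
grip_width: 87.0
gripper_force: 0.0
[array([-0.11,  0.02,  3.7 ]), array([ 0.01, -0.04, -0.05])]
1830 ((542.2551879882812, 18.470890045166016), 18.9802188873291)
104.02091275857444 ((458.12530517578125, -295.89990234375), 75.5273666381836)
```

```bash
python3 -m pendant '[[0,0,0,-0.11,0.03,0.4,-1],[0,0,0,0,0,0.6,-1],[0,0,0,0,0,0.7,-1],[0,0,0,0,0,0.7,-1],[0,0,0,0,0,0.6,-1],[0,0,0,0,0,0.4,-1],[0,0,0,0,0,0.25,-1],[0,0,0,0,0,0,-1],[0,0,0,0,0,0,0],[0,0,0,0,0,0,0.3],[0,0,0,0,0,0,0.6],[0,0,0,0,0,0,1]]' 50
python3 -m pendant '[[0,0,0,0,0,0,1],[0,0,0,0,0,0,1],[0,0,0,0,0,0,1],[0,0,0,0,0,0,1],[0,0,0,0,0,0,1],[0,0,0,0,0,-0.1,1],[0,0,0,0,0,-0.2,1],[0,0,0,0,0,-0.2,1],[0,0,0,0,0,0,1]]'
```

```text
time: 10.23
position: [541.6, 18.8, 264.0]
ee_rot: [0.001, -0.223, 0.975, 0.0]
force: [0.6, 0.2, 0.3]
grip_width: 68.0
gripper_force: 0.0
time: 10.98
position: [541.6, 18.8, 283.9]
ee_rot: [0.001, -0.223, 0.975, 0.0]
force: [1.3, -0.1, -6.7]
grip_width: 36.9
gripper_force: 50.0
```

```bash
python3 -m pendant '[[0,0,0,0,0,-0.4,1],[0,0,0,0,0,-0.7,1],[0,0,0,0,0,-0.8,1],[0,0,0,0,0,-0.6,1],[0,0,0,0,0,-0.4,1],[0,0,0,0.2,-0.23,0,1],[0,0,0,0.35,-0.4,0,1],[0,0,0,0.5,-0.58,0,1],[0,0,0,0.5,-0.58,0,1],[0,0,0,0.5,-0.58,0,1],[0,0,0,0.5,-0.58,0,1],[0,0,0,0.5,-0.58,0,1]]'
python3 -m pendant '[[0,0,0,0.5,-0.58,0,1],[0,0,0,0.5,-0.58,0,1],[0,0,0,0.5,-0.58,0,1],[0,0,0,0.4,-0.47,0,1],[0,0,0,0.24,-0.3,0,1],[0,0,0,0.1,-0.15,0,1],[0,0,0,0,0,0,1],[0,0,0,0,0,0,1],[0,0,0,0,0,0,1]]'
python3 - <<'E'
from h import *
print(rows_to([458.2,-295.5,353],np.radians(115.8)))
p,d=r.read_camera('wrist');cv2.imwrite('pics/w3.png',p[:,:,::-1])
p,d=r.read_camera('top');f=cloud('top',d,np.ones(d.shape,bool))
k=(np.hypot(f[:,0]-458,f[:,1]+295)<90)&(f[:,2]>98)&(f[:,2]<110);q=f[k]
print(q[:,2].mean(),cv2.minEnclosingCircle(q[:,:2].astype(np.float32).reshape(-1,1,2)))
E
```

```text
time: 11.98
position: [491.3, -163.0, 397.1]
ee_rot: [-0.001, -0.223, 0.975, 0.001]
force: [0.0, -0.6, -7.5]
grip_width: 36.6
gripper_force: 50.0
time: 12.73
position: [458.4, -295.6, 398.1]
ee_rot: [-0.0, -0.223, 0.975, 0.001]
force: [0.7, -0.2, -8.0]
grip_width: 36.6
gripper_force: 50.0
[array([0.  , 0.  , 1.13]), array([ 0.02, -0.  , -0.  ])]
nan ((0.0, 0.0), 0.0)<stdin>:6: RuntimeWarning: Mean of empty slice.
  ret = ret.dtype.type(ret / rcount)
```

View pics/w3.png

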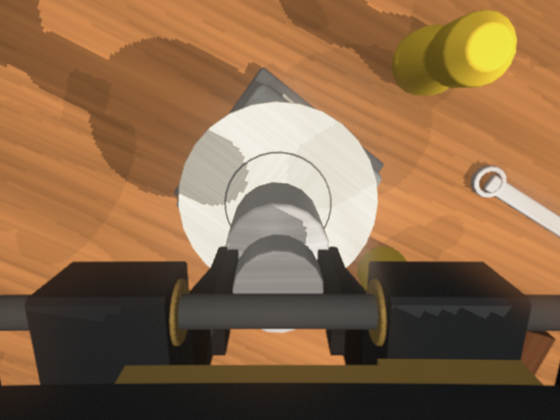

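The weight hangs upright, laterally centred over the ring, whose centre is at about (278,200). Lower it slowly.

```bash
python3 -m pendant '[[0,0,0,0,0,0.2,1],[0,0,0,0,0,0.3,1],[0,0,0,0,0,0.25,1],[0,0,0,0,0,0.15,1],[0,0,0,0,0,0.1,1],[0,0,0,0,0,0.06,1],[0,0,0,0,0,0.05,1],[0,0,0,0,0,0.05,1],[0,0,0,0,0,0,1],[0,0,0,0,0,0,1],[0,0,0,0,0,0,1]]'
```

```text
time: 13.75
position: [458.5, -296.4, 352.7]
ee_rot: [0.0, -0.223, 0.975, -0.0]
force: [-0.4, -0.9, -8.7]
grip_width: 36.5
gripper_force: 50.0
```

```bash
python3 -m pendant '[[0,0,0,0,0,0.04,1],[0,0,0,0,0,0.04,1],[0,0,0,0,0,0.03,1],[0,0,0,0,0,0,1],[0,0,0,0,0,0,1],[0,0,0,0,0,0,1]]'
```

```text
time: 14.25
position: [458.7, -296.4, 348.4]
ee_rot: [0.0, -0.223, 0.975, -0.0]
force: [-0.1, -0.3, -5.5]
grip_width: 36.7
gripper_force: 50.0
```

Contact: the wrist load is falling, about 3 N of it now on the pan. I follow the pan down another 6 mm.

```bash
python3 -m pendant '[[0,0,0,0,0,0.04,1],[0,0,0,0,0,0.04,1],[0,0,0,0,0,0.04,1],[0,0,0,0,0,0.03,1],[0,0,0,0,0,0,1],[0,0,0,0,0,0,1],[0,0,0,0,0,0,1],[0,0,0,0,0,0,1]]'
```

```text
time: 14.92
position: [458.7, -296.5, 342.4]
ee_rot: [0.0, -0.223, 0.975, -0.0]
force: [0.4, -1.6, -0.6]
grip_width: 36.8
gripper_force: 50.0
```

The load is now all on the pan. Open slowly and rise.

```bash
python3 -m pendant '[[0,0,0,0,0,0,0.1],[0,0,0,0,0,0,0],[0,0,0,0,0,0,-0.4],[0,0,0,0,0,0,-0.8],[0,0,0,0,0,0,-1],[0,0,0,0,0,0,-1],[0,0,0,0,0,0,-1],[0,0,0,0,0,0,-1],[0,0,0,0,0,-0.3,-1],[0,0,0,0,0,-0.5,-1],[0,0,0,0,0,-0.7,-1],[0,0,0,0,0,-0.7,-1]]'
python3 -m pendant '[[0,0,0,0,0,-0.5,-1],[0,0,0,0,0,0,-1],[0,0,0,0.6,0,0,-1],[0,0,0,0.9,0,0,-1],[0,0,0,0.9,0,0,-1],[0,0,0,0.9,0,0,-1],[0,0,0,0.9,0,0,-1],[0,0,0,0.5,0,0,-1],[0,0,0,0,0,0,-1],[0,0,0,0,0,0,-1],[0,0,0,0,0,0,-1],[0,0,0,0,0,0,-1]]'
python3 - <<'E'
from h import *
p,d=r.read_camera('top');f=cloud('top',d,np.ones(d.shape,bool))
def c(x,y,R_,a,b):
    k=(np.hypot(f[:,0]-x,f[:,1]-y)<R_)&(f[:,2]>a)&(f[:,2]<b);q=f[k]
    print(len(q),np.median(q[:,2]) if len(q) else 0,cv2.minEnclosingCircle(q[:,:2].astype(np.float32).reshape(-1,1,2)) if len(q) else 0)
c(458,-295,90,88,108);c(458,-295,45,170,200);c(432,267,40,100,130)
cv2.imwrite('pics/end.png',p[:,:,::-1])
E
```

```text
time: 15.92
position: [458.3, -296.2, 430.4]
ee_rot: [-0.001, -0.223, 0.975, 0.0]
force: [0.6, 0.6, 0.1]
grip_width: 86.0
gripper_force: 0.0
time: 16.92
position: [289.9, -377.8, 449.7]
ee_rot: [-0.0, -0.223, 0.975, 0.0]
force: [-0.6, -0.7, -0.1]
grip_width: 86.7
gripper_force: 0.0
3538 93.47800165556248 ((458.48712158203125, -295.5333557128906), 74.9764175415039)
417 183.2156661580434 ((458.2469787597656, -297.9358215332031), 19.584259033203125)
472 117.25962708370395 ((433.8333435058594, 267.2260437011719), 23.637659072875977)
```

View pics/end.png

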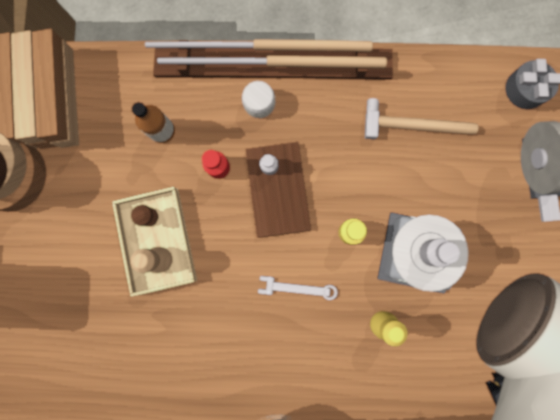

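The weight stands on the pan at (440,252), about 2 mm off centre with the pan 10.5 mm down. The mill stands in the tray at (145,260), and everything else is in place.

```bash
python3 -m pendant '[[0,0,0,0,0,0,-1],[0,0,0,0,0,0,-1],[0,0,0,0,0,0,-1],[0,0,0,0,0,0,-1],[0,0,0,0,0,0,-1],[0,0,0,0,0,0,-1]]' >/dev/null; python3 -c "
from cell import r
print(r.sign_off())"
```

```text
the job is handed in; nothing more can be done
None
```

I've handed in the job: the pepper-mill blank stands upright in the tray, and the large steel weight stands upright on the pan, about 2 mm off centre with the pan about 10.5 mm down; no verdict was returned at sign-off.

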